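# Drop a retained sample through the sprung flap

## Task

Put the one tall, slim bottle standing on the bench into the clear sample bin: hold it upright by its cap, push it base first down through the self-closing flap in the bin's lid, and let go only when more than half of it is in, so that it drops to the bottom and the flap springs shut behind it. Leave the squat bottle standing where it is.

Things in the scene. Friction and masses are not known exactly. Their poses are not given: they have to be found in the camera images.
- tall_bottle: The tall bottle, standing on the bench: 100 mm high, round pink body 32 mm in diameter from 0 to 64 mm height, white round cap 27 mm in diameter from 64 to 100 mm; about 0.1 kg. Nothing on it reaches out beyond the body. Origin at the centre of its underside, z up through the cap.
- squat_bottle: The squat bottle, a bystander of the same materials: 60 mm high, body 44 mm in diameter up to 36 mm, white cap 27 mm in diameter above. Origin at the centre of its underside.
- mouth (a point): Centre of the mouth in the sample bin's lid, on the lid's top face, 175 mm above the bench. z up; x and y along the bin's sides. The mouth is a hole 54 mm (x) by 62 mm (y) in a flat grey lid 4 mm thick. The bin is fixed to the bench, 130 mm (x) by 120 mm (y) outside, with clear 4 mm walls and a rubber floor 6 mm thick, empty. The aluminium flap hangs under the lid on a hinge along the mouth's -x edge; it is 53 mm long and 3 mm thick and swings down into the bin.
- flap (a joint): Angle of the flap in rad: 0 closed (level, under the lid), growing as it swings down, to 1.5 at most. A weak spring closes it: about 0.3 N at its free edge starts to open it, and about 0.5 N presses on a bottle that holds it open. A bottle pushed in by 50 to 60 mm and let go slides past it by its own weight.
Not all that is in view belongs to the job. What is shaped like the tall_bottle but orange is not meant.

How it is judged:
On the way:
1. the tall bottle, upright and still in the grip, is pushed base first through the mouth by at least 35 mm and holds the flap open (contact force between the fingers and tall_bottle above 0.5 N and z of tall_bottle in the frame of mouth between -0.1 and -0.035 m and x of tall_bottle in the frame of mouth between -0.03 and 0.03 m and y of tall_bottle in the frame of mouth between -0.03 and 0.03 m and angle between tall_bottle's own z axis and vertical below 0.35 rad and value of joint flap above 0.6 rad), for 0.1 s.
At the end, for the whole second after the job is handed in: The tall bottle lies or stands at rest inside the bin, its base at least 70 mm below the lid's top; the flap is closed (under 0.1 rad); the squat bottle stands upright within 30 mm of where it was (z of tall_bottle in the frame of mouth between -0.18 and -0.07 m and x of tall_bottle in the frame of mouth between -0.065 and 0.065 m and y of tall_bottle in the frame of mouth between -0.06 and 0.06 m and value of joint flap below 0.1 rad and linear speed of tall_bottle below 0.03 m/s and distance of squat_bottle from where it was at the start of the episode below 0.03 m and angle between squat_bottle's own z axis and vertical below 0.2 rad); the robot touches nothing.
It fails at once if the squat bottle is knocked over or moved by more than 30 mm (distance of squat_bottle from where it was at the start of the episode above 0.03 m or angle between squat_bottle's own z axis and vertical above 0.3 rad).
It also fails if it takes over 42 s, if anything falls off the work surface, if the arm or the gripper's body presses on something with over 40 N, if the wrist force passes 120 N, or if a joint passes its speed limit or range.

## Robot

A 7-joint arm with a two-finger parallel gripper is mounted at the origin on the work surface. World frame = base frame: x ahead of the robot, y to its left, z up, the work surface at z = 0. Lengths are in m, angles in rad, forces in N, time in s.
With the tool pointing down it reaches from about 0.425 to 0.875 m from the base axis. Payload 4.7 kg.
Tool frame: the origin (TCP) lies at the very end of the fingers, on their centre line; the grasp point (between the pads) lies 19 mm behind it; z points along the fingers, y is the direction in which the jaws open and shut (so a half turn about z gives the same grasp; the last joint's range is limited). The gripper opens to 87 mm and grips with 3 to 60 N. Pads are 19 mm wide; open, the fingers measure 117 mm over their backs; the gripper's body (75 mm by 190 mm) begins 51 mm behind the grasp point.
Start: joints at [-1.287, 0.321, -0.07, 1.45, 0.023, 1.371, -0.057], TCP at [0.173, 0.626, 0.223] pointing down, gripper open.
Joint ranges: [-2.86, 2.86], [-0.3, 2.09], [-1.38, 1.24], [0.06, 2.45], [-1.56, 4.7], [0.09, 2.05], [-2.69, 2.69]. Speed limits (rad/s): [2.57, 2.57, 3.14, 3.14, 3.14, 3.14, 3.14].

## Interface

Orientations are given as a rotation vector (axis times angle).
In Python, from bench import * gives the robot as it stands.
- The arm moves only by the shell command python3 -m jog 'ROWS' [OPENING] [FORCE]. ROWS is JSON, a list of rows, each a list of 4 numbers: the shift along the world's x, y, z in mm, then the turn about the world's z in rad. In form: [[x, y, z, twist], ...]. A call has exactly 8 rows; each row is the pose to reach, as a shift and turn from the pose commanded when the call began; what a row does not reach only later rows make up. A row lasts 1/8 s, in which the tool goes at most 62.5 mm and 10.7 degrees, less where a joint would pass 70% of its speed; a pose out of reach is approached as far as the arm can. A call with a gripper value outside its range is refused whole. OPENING is the opening, from -1 (shut) to 1 (fully open), set as the call begins (- or left out, the last holds). The fingers move at their own pace and stop on an object; FORCE is the grip in N (left out, the last holds). Time passes only in rows, so rows that repeat a pose let the fingers close, or fill a call up. It gives the time, the measured TCP pose, the force and the opening at its end, in the units of the state.
- get_state(): the state, without advancing time (a new reading comes with each control period).
- get_image(name): name is "side" or "top" or "wrist"; returns a dict with "image" (400x640x3 uint8, red, green, blue), "fx", "fy", "cx", "cy" (pixels), "position" and "rotation" of the camera in the world; the wrist camera has in their place "tool_from_camera" (4x4, takes a point from camera to tool coordinates, whose origin is the TCP and whose axes are the flange's). Camera axes: x right, y down, z forward; pixel columns grow to the right and rows downward; lengths in m; the calibration is good to about 2 mm. The wrist camera is an equidistant fisheye: a pixel r from the principal point sees the ray r / f radians off the axis. A picture is of the moment at which its call begins: read the wrist's pose just before it. There is no depth.
- close_job(): hands the job in, once; it reports no verdict.
The state is a dict: "time": time; "joint_positions": joint angles; "qd": joint speeds; "joint_torque": joint torques, N m; "position": TCP position; "tool_rot": TCP orientation; "ft_force": force on the tool from outside, world axes, zero at the start; "torque": the same for the moment, N m; "grip_width": opening from 0.0 (shut) to 1.0 (fully open).
Only numpy, scipy, OpenCV 4.12 (cv2) and the standard library are available. Lean on these libraries where they do the work, as an engineer would, in place of code of your own. Each camera call takes 0.05 s, during which the arm holds its last target. There are 200 camera calls.

## Working session

There is one attempt and no reset: what is moved stays moved. The work goes in short steps, Python scripts to look and compute and a shell command to move; the robot and the scene stay as the last step left them, time stands still between calls to the robot, and variables do not carry over. Pictures are saved under pics/ and viewed, about 8 in all and at most 12, crops included, and the job is handed in when it is done.

```bash
mkdir -p pics; cat > h.py <<'E'
from bench import *
import numpy as np, cv2
def snap(n,f):
    d=get_image(n); cv2.imwrite('pics/'+f,d["image"][:,:,::-1]); np.save('pics/'+f+'.npy',d,allow_pickle=True); return d
def ray(d,u,v):
    r=np.array([(u-d["cx"])/d["fx"],(v-d["cy"])/d["fy"],1.]); return np.array(d["position"]),np.array(d["rotation"])@r
def onz(d,u,v,z):
    p,r=ray(d,u,v); return p+r*(z-p[2])/r[2]
def cross(d1,a,d2,b):
    p,r=ray(d1,*a);q,s=ray(d2,*b); r=r/np.linalg.norm(r); s=s/np.linalg.norm(s)
    t=np.linalg.lstsq(np.c_[r,-s],q-p,rcond=None)[0]; A=p+r*t[0];B=q+s*t[1]; return (A+B)/2,np.linalg.norm(A-B)
E
python3 - <<'E'
from h import *
a=snap('top','top1.png');b=snap('side','side1.png')
for d in(a,b):print({k:np.round(v,3).tolist() for k,v in d.items() if k!='image'})
s=get_state();print(s)
cv2.imwrite('pics/both.png',cv2.resize(np.vstack([a['image'],b['image']])[:,:,::-1],None,fx=.75,fy=.75))
E
```

```text
{'fx': 438.591, 'fy': 438.591, 'cx': 308.307, 'cy': 201.364, 'position': [0.472, -0.045, 0.975], 'rotation': [-2.181, 2.15, -0.091]}
{'fx': 412.099, 'fy': 412.099, 'cx': 317.169, 'cy': 195.186, 'position': [0.142, -0.661, 0.669], 'rotation': [-2.124, 0.601, -0.333]}
{'time': 0.1, 'joint_positions': array([-1.28688685,  0.32169586, -0.07007565,  1.45156869,  0.02260382,
        1.37077555, -0.05687701]), 'qd': array([ 0.00121955,  0.00038645,  0.00015287, -0.00319642, -0.00038599,
       -0.00202444,  0.00051132]), 'joint_torque': array([-3.89736942e-04, -4.92570484e+01, -4.05877680e-01, -3.13398921e+01,
       -6.41640695e-02,  3.94871179e-02,  6.27074746e-05]), 'position': array([0.173178  , 0.6259941 , 0.22159735]), 'tool_rot': array([-4.22447126e-01, -3.11293404e+00,  2.60169302e-03]), 'ft_force': array([-0.02085567, -0.52850209,  0.13281535]), 'torque': array([0.02487134, 0.02465654, 0.02257089]), 'grip_width': 0.9987731018975808}
```

View pics/top1.png

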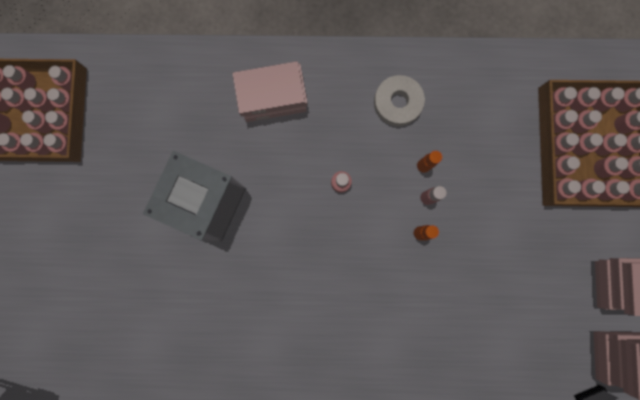

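View pics/side1.png

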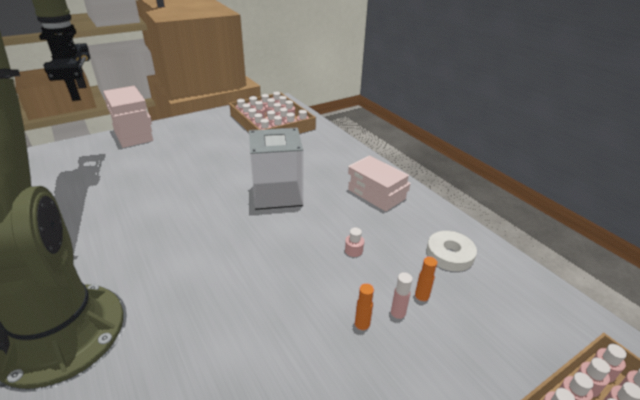

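Candidates (top view): tall pink/white at (438,194), orange at (431,160) and (427,233), squat at (342,181), and bottles in the background trays. The target is the pink/white one between the two oranges.

```bash
sed -i 's/np.array(d\["rotation"\])@r/cv2.Rodrigues(np.array(d["rotation"],float))[0]@r if np.size(d["rotation"])==3 else np.array(d["rotation"])@r/' h.py
python3 - <<'E'
from h import *
a=np.load('pics/top1.png.npy',allow_pickle=True).item();b=np.load('pics/side1.png.npy',allow_pickle=True).item()
def blob(d,roi,f):
    u0,v0,u1,v1=roi; im=d['image'][v0:v1,u0:u1].astype(int); m=f(im).astype(np.uint8)
    n,l,s,c=cv2.connectedComponentsWithStats(m); i=1+np.argmax(s[1:,4]); return c[i]+[u0,v0],s[i]+[u0,v0,0,0,0]
white=lambda i:(i.min(2)>115)&(i.max(2)-i.min(2)<35)
orange=lambda i:(i[...,0]>120)&(i[...,2]<60)
mouthf=lambda i:(i.min(2)>115)
T=dict(tall=((415,175,455,215),white),squat=((325,165,360,198),white),or1=((415,145,450,178),orange),or2=((410,218,450,245),orange),mouth=((160,165,220,225),mouthf))
S=dict(tall=((385,265,418,298),lambda i:i.min(2)>150),squat=((340,225,370,245),lambda i:i.min(2)>150),or1=((415,250,440,305),orange),or2=((350,280,378,335),orange),mouth=((258,130,293,150),lambda i:i.min(2)>185))
for k in T:
    ta,sa=blob(a,*T[k]); sb_,sb=blob(b,*S[k]); print(k,ta.round(1),sa,sb_.round(1),sb,'X',[np.round(x,4) for x in cross(a,ta,b,sb_)])
big=np.hstack([cv2.resize(a['image'][140:260,130:260],None,fx=3,fy=3,interpolation=2),cv2.resize(b['image'][120:160,235:315],(400,360//1),interpolation=2)])
c=np.hstack([cv2.resize(b['image'][225:335,335:445],(380,240)),cv2.resize(a['image'][140:250,320:460],(410,240))])
cv2.imwrite('pics/crop1.png',np.vstack([big,c])[:,:,::-1])
E
```

```text
tall [439.6 192. ] [434 186  12  13 123] [399.9 277.8] [385 265  33  33 810] X [array([ 0.5748, -0.293 ,  0.0986]), np.float64(0.0116)]
squat [341.8 178.6] [336 173  12  12 110] [354.7 233.5] [340 225  30  20 499] X [array([ 0.6093, -0.1024,  0.0515]), np.float64(0.0043)]
or1 [435.5 156.5] [430 151  12  12 117] [425.2 280.7] [416 258  20  43 489] X [array([ 0.6531, -0.2962,  0.0513]), np.float64(0.0197)]
or2 [432.  231.3] [426 226  13  12 121] [363.5 310.3] [355 290  17  40 492] X [array([ 0.4969, -0.2897,  0.0513]), np.float64(0.0124)]
mouth [187.6 194.5] [169 178  38  34 762] [274.6 140.2] [266 136  19   9 143] X [array([0.5584, 0.1889, 0.1726]), np.float64(0.0027)]
```

View pics/crop1.png

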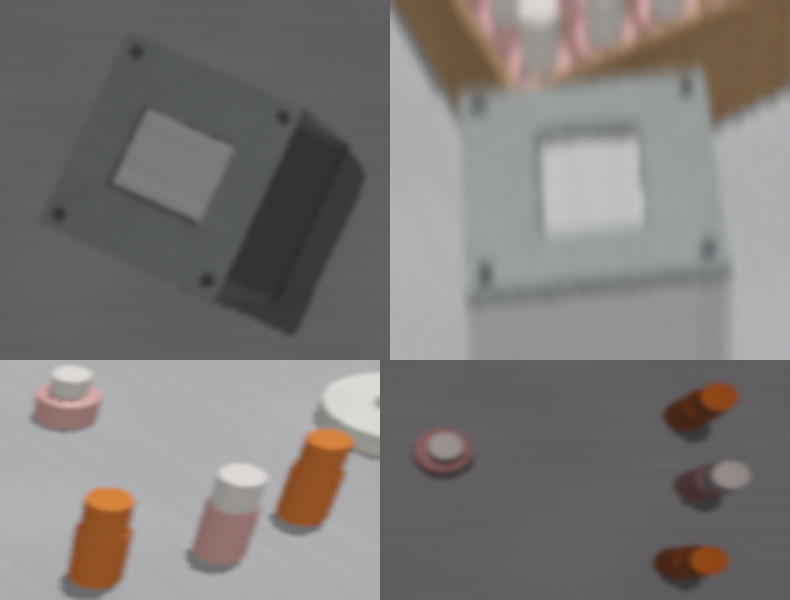

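The crop confirms it: the pink/white tall bottle stands between the two orange ones, cap top at about side (405,278). The mouth is centred in the lid.

```bash
python3 - <<'E'
from h import *
a=np.load('pics/top1.png.npy',allow_pickle=True).item();b=np.load('pics/side1.png.npy',allow_pickle=True).item()
for k,t,s in [('tall',(439.6,192),(405.4,278.6)),('squat',(341.8,178.6),(355.6,232.3)),('or1',(435.5,156.5),(430.4,261.7)),('or2',(432,231.3),(366.9,289.2))]:
    print(k,[np.round(x,4) for x in cross(a,t,b,s)])
P=[];
for t,s in [((136,51),(87,105)),((284,117),(297,87)),((59,214),(95,274)),((207,280),(318,250))]:
  for s2 in [((87,105)),((297,87)),((95,274)),((318,250))]:
    x,e=cross(a,(130+t[0]/3,140+t[1]/3),b,(235+s2[0]/5,120+s2[1]/9))
    if e<.008: print('lid',x.round(4),e.round(4))
  P.append(onz(a,130+t[0]/3,140+t[1]/3,.175)); 
print(np.mean(P,0), np.linalg.norm(P[0]-P[1]),np.linalg.norm(P[0]-P[2]),P[1]-P[0])
print('mouth onz',onz(a,130+174/3,140+165/3,.173),'tall',onz(a,439.6,192,.1))
E
```

```text
tall [array([ 0.5791, -0.2966,  0.0963]), np.float64(0.0018)]
squat [array([ 0.6098, -0.1028,  0.0548]), np.float64(0.0019)]
or1 [array([ 0.6511, -0.289 ,  0.0973]), np.float64(0.0018)]
or2 [array([ 0.5001, -0.2803,  0.0973]), np.float64(0.0014)]
lid [0.6291 0.2138 0.1739] 0.0002
lid [0.5886 0.1205 0.1745] 0.0009
lid [0.5267 0.2563 0.1754] 0.001
lid [0.5342 0.2814 0.1051] 0.005
lid [0.4847 0.1502 0.2318] 0.0054
lid [0.488  0.1641 0.1744] 0.0005
[0.55833246 0.18838878 0.175     ] 0.10140630083357906 0.11037182220221502 [-0.04000972 -0.09317972  0.        ]
mouth onz [0.55852777 0.18742234 0.173     ] tall [ 0.57935659 -0.29611415  0.1       ]
```

```bash
python3 -m jog '[[50,-30,10,0],[100,-70,20,0],[150,-110,30,0],[200,-155,40,0],[250,-200,40,0],[290,-240,40,0],[327,-276,40,0],[327,-276,40,0]]' 1 20
```

```text
time: 1.1
position: [0.505, 0.3438, 0.2622]
tool_rot: [0.44, 3.108, -0.005]
ft_force: [-1.1, 0.7, 0.3]
grip_width: 0.994
```

```bash
python3 -m jog '[[15,-50,0,0.04],[30,-100,0,0.08],[45,-155,0,0.12],[60,-210,0,0.16],[75,-265,0,0.2],[90,-320,0,0.24],[95,-370,0,0.27],[100,-400,0,0.27]]'
```

```text
time: 2.1
position: [0.5999, -0.052, 0.2623]
tool_rot: [-0.003, -3.141, 0.001]
ft_force: [0.5, 0.6, 0.6]
grip_width: 0.995
```

```bash
python3 -m jog '[[0,-40,0,0],[-5,-90,0,0],[-10,-140,-10,0],[-15,-190,-20,0],[-20,-230,-40,0],[-21,-246,-60,0],[-21,-246,-60,0],[-21,-246,-60,0]]'; python3 - <<'E'
from h import *
s=get_state();d=snap('wrist','w1.png');print(s['position'],s['tool_rot'],s['ft_force'],{k:np.round(v,4).tolist() for k,v in d.items() if k!='image'})
E
```

```text
time: 3.1
position: [0.5807, -0.2927, 0.2028]
tool_rot: [-0.006, 3.141, 0.003]
ft_force: [0.9, 0.4, -0.7]
grip_width: 0.996
[ 0.5806557  -0.29271345  0.20276235] [-5.64685910e-03  3.14093790e+00  2.53801267e-03] [ 0.89113431  0.4207417  -0.74391253] {'fx': 309.7069, 'fy': 309.7069, 'cx': 324.7041, 'cy': 198.1583, 'tool_from_camera': [[-0.0004, -0.9667, -0.2558, 0.0692], [1.0, -0.0002, -0.0009, 0.0003], [0.0008, -0.2558, 0.9667, -0.1622], [0.0, 0.0, 0.0, 1.0]]}
```

View pics/w1.png

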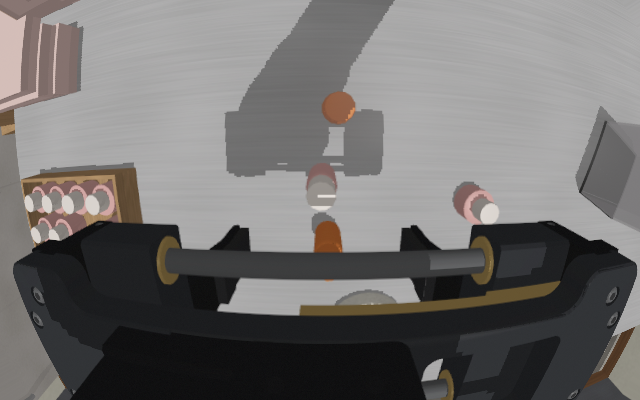

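Wrist view: target cap at about (321,193), between the two open fingers; the orange bottles at (338,107) and (327,240).

```bash
cat >> h.py <<'E'
def wray(d,s,u,v):
    M=np.array(d['tool_from_camera']);x,y=u-d['cx'],v-d['cy'];r=np.hypot(x,y);t=r/d['fx']
    c=np.array([np.sin(t)*x/r,np.sin(t)*y/r,np.cos(t)]);R=cv2.Rodrigues(np.array(s['tool_rot'],float))[0]
    return np.array(s['position'])+R@M[:3,3],R@M[:3,:3]@c
def wonz(d,s,u,v,z):
    p,r=wray(d,s,u,v);return p+r*(z-p[2])/r[2]
E
python3 - <<'E'
from h import *
d=np.load('pics/w1.png.npy',allow_pickle=True).item();s=dict(position=[.58066,-.29271,.20276],tool_rot=[-.00565,3.14094,.00254])
im=d['image'][155:225,295:350].astype(int);m=((im.min(2)>100)&(im.max(2)-im.min(2)<20)).astype(np.uint8)
for (u,v) in [(321,193),(321,188),(321,198)]:print(wonz(d,s,u,v,.1))
cv2.imwrite('pics/w1c.png',cv2.resize(d['image'][155:225,285:355][:,:,::-1],None,fx=6,fy=6,interpolation=2))
E
```

```text
[ 0.57695022 -0.29573573  0.1       ]
[ 0.57242868 -0.29573721  0.1       ]
[ 0.58150804 -0.29573482  0.1       ]
```

View pics/w1c.png

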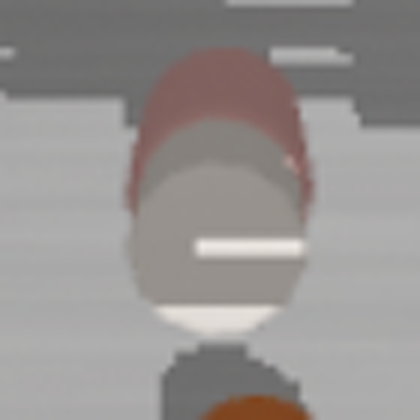

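```bash
python3 -m jog '[[0,0,-25,0],[0,0,-50,0],[0,0,-75,0],[0,0,-100,0],[0,0,-120,0],[0,0,-132,0],[0,0,-136,0],[0,0,-136,0]]'
```

```text
time: 4.15
position: [0.5796, -0.2956, 0.067]
tool_rot: [-0.0, 3.141, -0.0]
ft_force: [-0.7, 0.6, 0.4]
grip_width: 1.002
```

```bash
python3 -m jog '[[0,0,0,0],[0,0,0,0],[0,0,0,0],[0,0,0,0],[0,0,0,0],[0,0,0,0],[0,0,0,0],[0,0,0,0]]' -1 20
```

```text
time: 5.15
position: [0.5793, -0.2955, 0.0665]
tool_rot: [0.0, -3.142, -0.0]
ft_force: [0.7, 0.1, -0.8]
grip_width: 0.303
```

```bash
python3 -m jog '[[0,0,8,0],[0,0,30,0],[0,0,65,0],[0,0,105,0],[0,0,145,0],[0,0,180,0],[0,0,205,0],[0,0,213,0]]'
```

```text
time: 6.15
position: [0.5798, -0.296, 0.2818]
tool_rot: [-0.0, 3.139, -0.002]
ft_force: [-0.7, -0.1, -1.4]
grip_width: 0.303
```

```bash
python3 -m jog '[[0,10,0,0],[-2,35,0,0],[-4,70,0,0],[-6,110,0,0],[-8,150,0,0],[-9,190,0,0],[-10,220,0,0],[-11,240,0,0]]'
```

```text
time: 7.15
position: [0.5672, -0.0522, 0.2778]
tool_rot: [0.006, -3.139, -0.001]
ft_force: [-0.0, -0.5, -0.4]
grip_width: 0.304
```

```bash
python3 -m jog '[[-1,20,0,0],[-2,55,0,0],[-3,95,0,0],[-5,140,0,0],[-7,185,0,0],[-8,220,0,0],[-9,238,0,0],[-10,244,0,0]]'; python3 - <<'E'
from h import *
s=get_state();d=snap('wrist','w2.png');e=snap('side','side2.png');t=snap('top','top2.png');print(s['position'],s['tool_rot'],s['ft_force'],s['grip_width'])
I=np.vstack([d['image'][:300,:],cv2.resize(e['image'][50:200,160:480],(640,300))])
cv2.imwrite('pics/p2.png',I[:,:,::-1])
E
```

```text
time: 8.15
position: [0.5575, 0.1891, 0.2785]
tool_rot: [0.003, -3.14, 0.002]
ft_force: [-0.4, -0.7, -1.9]
grip_width: 0.301
[0.55754373 0.1891486  0.27853056] [ 2.52245040e-03 -3.13996074e+00  1.61243729e-03] [-0.4458851  -0.67051296 -1.86590593] 0.30133209073390127
```

View pics/p2.png

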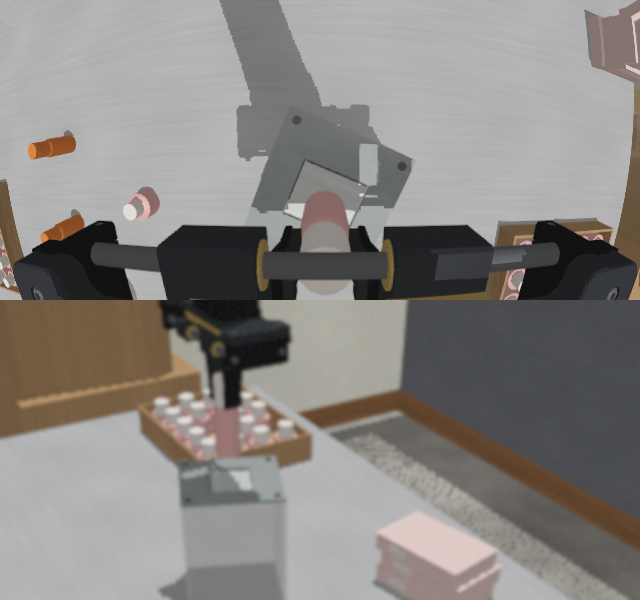

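Bottle held upright over the mouth. Checking the lid screws at wrist (297,120) and (402,166) and the mouth corners against my mouth estimate.

```bash
python3 - <<'E'
from h import *
d=np.load('pics/w2.png.npy',allow_pickle=True).item();s=dict(position=[.55754,.18915,.27853],tool_rot=[.00252,-3.13996,.00161])
for p in [(297,120),(402,166),(308,160),(368,187),(285,207)]:print(p,wonz(d,s,*p,.175).round(4))
b=wonz(d,s,323,193,.2115);print('base near rim',b)
E
```

```text
(297, 120) [0.4897 0.1655 0.175 ]
(402, 166) [0.529  0.2575 0.175 ]
(308, 160) [0.5244 0.1746 0.175 ]
(368, 187) [0.5482 0.2274 0.175 ]
(285, 207) [0.5668 0.1534 0.175 ]
base near rim [0.54483157 0.18788042 0.2115    ]
```

All agree within 2 mm, so I'll push down slowly to about 55 mm depth.

```bash
python3 -m jog '[[0,0,-6,0],[0,0,-15,0],[0,0,-24,0],[0,0,-33,0],[0,0,-40,0],[0,0,-46,0],[0,0,-52,0],[0,0,-56,0]]'
```

```text
time: 9.3
position: [0.5585, 0.1885, 0.2235]
tool_rot: [-0.0, 3.141, 0.0]
ft_force: [0.1, -0.9, -0.2]
grip_width: 0.304
```

```bash
python3 -m jog '[[0,0,-6,0],[0,0,-13,0],[0,0,-20,0],[0,0,-27,0],[0,0,-34,0],[0,0,-37,0],[0,0,-37,0],[0,0,-37,0]]';  python3 - <<'E'
from h import *
s=get_state();d=snap('wrist','w3.png');e=snap('side','side3.png');print(s['position'],s['tool_rot'],s['ft_force'],s['grip_width'])
I=np.vstack([d['image'][50:300,:],cv2.resize(e['image'][70:220,200:360],(640,350),interpolation=2)])
cv2.imwrite('pics/p3.png',I[:,:,::-1])
E
```

```text
time: 10.3
position: [0.5584, 0.1884, 0.1868]
tool_rot: [-0.0, 3.141, 0.0]
ft_force: [-0.2, -0.1, -0.8]
grip_width: 0.303
[0.55842908 0.18843588 0.18676474] [-1.96686903e-04  3.14122655e+00  1.30804354e-04] [-0.17760299 -0.11660581 -0.77513867] 0.30343237532480116
```

View pics/p3.png

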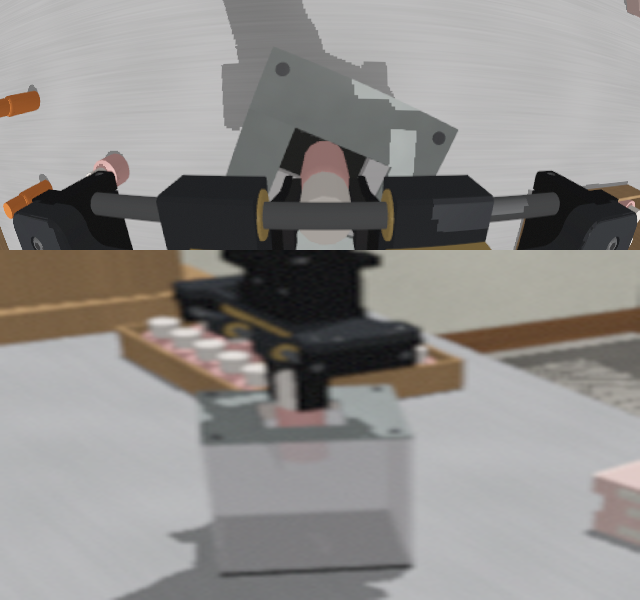

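Base is through, the flap swung down (dark opening around wrist (300,155 in crop)). I'll go 4 mm deeper, then release.

```bash
python3 -m jog '[[0,0,-2,0],[0,0,-4,0],[0,0,-4,0],[0,0,-4,0],[0,0,-4,0],[0,0,-4,0],[0,0,-4,0],[0,0,-4,0]]'
```

```text
time: 11.4
position: [0.5583, 0.1885, 0.1826]
tool_rot: [-0.0, 3.142, 0.0]
ft_force: [0.6, -0.2, -1.7]
grip_width: 0.302
```

```bash
python3 -m jog '[[0,0,0,0],[0,0,0,0],[0,0,0,0],[0,0,0,0],[0,0,0,0],[0,0,0,0],[0,0,0,0],[0,0,0,0]]' 1
```

```text
time: 12.4
position: [0.5583, 0.1885, 0.1826]
tool_rot: [-0.0, 3.142, 0.0]
ft_force: [0.8, 0.1, 0.0]
grip_width: 0.992
```

```bash
python3 -m jog '[[0,0,10,0],[0,0,30,0],[0,0,60,0],[0,0,90,0],[0,0,115,0],[0,0,130,0],[0,0,140,0],[0,0,140,0]]';  python3 - <<'E'
from h import *
s=get_state();d=snap('wrist','w4.png');e=snap('side','side4.png');print(s['position'],s['ft_force'],s['grip_width'])
I=np.vstack([d['image'][50:300,:],cv2.resize(e['image'][100:250,220:380],(640,350),interpolation=2)])
cv2.imwrite('pics/p4.png',I[:,:,::-1])
E
```

```text
time: 13.4
position: [0.5584, 0.1885, 0.3229]
tool_rot: [-0.0, 3.141, 0.0]
ft_force: [0.1, -0.0, -0.1]
grip_width: 1.001
[0.55843222 0.18850431 0.32285252] [ 0.11979703 -0.02106854 -0.07844884] 1.0012060901286863
```

View pics/p4.png

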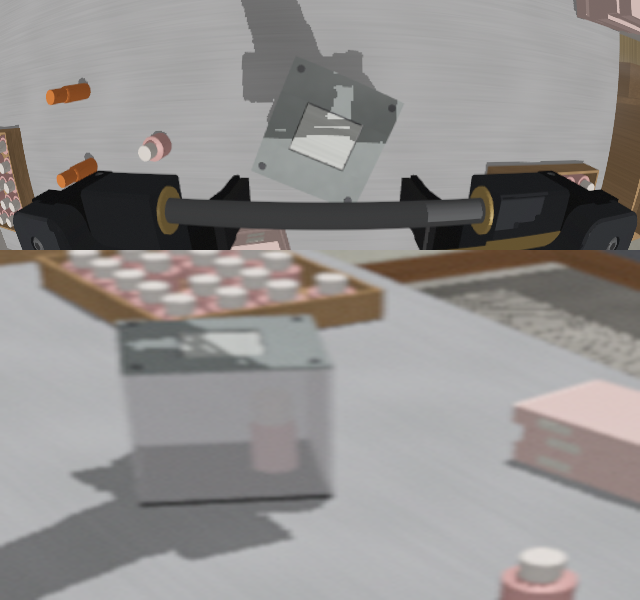

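The bottle stands in the bin (lower crop, around (275,440)), the flap sits level in the mouth, the squat bottle is upright and the gripper is clear. Handing in.

```bash
python3 - <<'E'
from h import *
e=np.load('pics/side4.png.npy',allow_pickle=True).item();a=np.load('pics/side1.png.npy',allow_pickle=True).item();f=get_image('side')
D=lambda p,q,r:np.abs(p['image'][r].astype(int)-q['image'][r]).max(2)
print('bin now vs before',D(e,f,np.s_[125:215,245:310]).mean(),'squat vs start',D(a,f,np.s_[225:260,340:370]).mean(),get_state()['time'])
print(close_job())
E
```

```text
bin now vs before 1.172136752136752 squat vs start 4.039047619047619 13.55
the job is handed in; nothing more can be done
None
```

The tall pink bottle is in the sample bin, and I handed the job in at 13.6 s of the 42 s allowed. No verdict was reported.

I gripped it by the cap between the two orange bottles and pushed it base first about 59 mm through the flap, going by the gripper position. Then I let go and lifted the gripper clear.

Last checks:
- **Tall bottle:** the side view shows it standing inside the bin. The bin area barely changed between two pictures taken about 0.05 s apart (mean difference 1.2 grey levels), so it looks at rest.
- **Flap:** it appears level and closed in the wrist view. I judged this by eye and did not measure its angle.
- **Squat bottle:** it is upright where it was. The side view there differs from the start by 4 grey levels on average, probably noise and lighting.
- **Robot:** the force on the tool reads about 0 N and the gripper is fully open, about 150 mm above the lid.

None of the checks failed. Position estimates from the different views agreed to about 2 mm, except heights: cap tops read 3–5 mm lower than the stated sizes, so I used the stated heights.

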